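Clear the tray and grease the linear axis

TASK

Clear the inspection axis for greasing: take the purple tray off its platform and stack it squarely on the pile of purple trays, edges flush, and let go of it. Then take the grease coupler out of its blue holder and press it squarely onto the tilted grease nipple until the orange sprung collar snaps down fully, and keep holding it pressed there against the spring: the program finishes while still gripping and pressing the coupler. Leave everything else where it stands.

Things in the scene. Friction and masses are not known exactly. Their poses are not given: they have to be found in the camera images.
- axis: Linear axis fixed to the table: aluminium bed 90 (x) x 240 (y) x 45 mm high, origin at the centre of its underside, z up; end blocks 75 mm high. In its middle a tray platform 40 (x) x 110 mm (y), flat top 100 mm above the table, on a black carriage 84 x 100 mm, 67 mm high. On its +x side a grey block, 28 mm high, carries the tilted nipple.
- nipple: Brass grease nipple fixed on the axis: stem 9 mm in diameter, tapering to 3 mm over its last 8 mm, leaning 22 degrees from vertical towards the axis's +x. Origin at the stem's tip (axis x +102, y 0, z 71 mm), z outward along the stem, y parallel to the axis's y. It stands 14 mm proud of the orange collar at rest, 22 mm with the collar fully pressed.
- collar (a joint): Travel of the orange sprung collar (21 mm across) along the nipple's stem: 0 = out, 0.008 m = at its stop. Pressed by the coupler's mouth; two sprung roller catches (21 mm apart at rest, in the nipple's +-y) are pushed apart by the nose and snap behind its bulb at about 5 mm of travel. Push: about 9 N at 1-2 mm, 3.5 N at 6 mm, 9 N at the stop. It springs back if let go.
- coupler: Push-type grease coupler, 250 g +-30 %, upright, mouth down in the holder. Origin: centre of the mouth, z along its axis to the top. Nose 34 mm long, 22 mm thick with a brass bulb (28 mm at z 7 mm, tapering to 20 at the mouth); bore 16 mm wide, 26 mm deep; dark flange 44 mm across, z 34-40 mm; red square grip 24 x 24 mm, sides along x and y, z 40-86 mm. Fingertips may bear on the flange to push.
- holder: Blue block 72 x 72 x 38 mm fixed to the table, origin at the centre of its underside, with an upright hole 32 mm in diameter right through the middle: the coupler's nose hangs in it and its flange rests on the block's top.
- tray: Loose purple component tray, 56 mm (x) x 150 mm (y) x 14 mm high, 120 g (may vary by 30 %), flat above and below. Origin at the centre of its underside, z up. It starts on the axis's platform, which it overhangs all round; its long side runs about along the axis's y.
- pile_top (a point): Centre of the top face of the pile of two identical purple trays, on a black base (64 x 158 mm, 6 mm high) fixed to the table; the top is 34.5 mm above the table. Site x runs along the trays' 56 mm side, y along the 150 mm side, z up. The pile does not move.
- grease_jar: Bystander: yellow-capped grease jar, 56 mm across, 65 mm tall. Origin on its underside.
- wrench: Bystander: steel wrench lying flat. Origin on its underside.
- screwdriver: Bystander: screwdriver lying flat. Origin on its underside.
- lens: Bystander: black camera lens standing upright, 52 mm across, 50 mm tall. Origin on its underside.
- screw_cup: Bystander: small white open cup, 68 mm across, 40 mm tall. Origin on its underside.
- grey_tray: Bystander: grey tray, 56 x 150 x 14 mm, not part of the job. Origin on its underside.

How it is judged:
By the outcome, as a careful person would: the job done as asked, in the order asked, and still so for the second after the job is handed in, while the arm keeps its last pose, push and grip.
It also fails if it takes over 64 s, if anything falls off the work surface, if the arm or the gripper's body presses on something with over 40 N, if the wrist force passes 120 N, or if a joint passes its speed limit or range.

ROBOT

A 6-joint arm with a two-finger parallel gripper is mounted at the origin on the work surface. World frame = base frame: x ahead of the robot, y to its left, z up, the work surface at z = 0. Lengths are in m, angles in rad, forces in N, time in s.
With the tool pointing down it reaches from about 0.35 to 0.85 m from the base axis. Payload 8.1 kg.
Tool frame: the origin (TCP) lies between the finger pads; the fingertips stand 14 mm ahead of it and the grasp point (between the pads) lies 5 mm behind it (robot.tcp_to_tips is the z of the fingertips in the tool frame, in m); z points along the fingers, y is the line along which they close (so a half turn about z gives the same grasp; the last joint's range is limited). The gripper opens to 93 mm and grips with 3 to 60 N. Pads are 15 mm wide; open, the fingers measure 128 mm over their backs; the gripper's body (75 mm by 188 mm) begins 65 mm behind the grasp point.
Start: joints at [-1.322, 0.13, 1.488, -0, 1.523, -0.085], TCP at [0.197, -0.567, 0.233] pointing down, gripper open.
Joint ranges: [-2.96, 2.96], [-0.89, 2.26], [0.02, 2.5], [-1.34, 4.48], [0, 2.73], [-2.66, 2.66]. Speed limits (rad/s): [2.39, 2.39, 2.79, 3.14, 3.14, 3.14].

INTERFACE

Orientations are given as a rotation vector (axis times angle).
In Python, from plant import sensors, read_camera, robot gives the robot as it stands.
- The arm moves only by the tool shift_gripper, called after "Call:" in YAML: its name, and indented under it one key for each argument. Schema: {"type":"object","properties":{"segments":{"type":"string"},"force":{"type":"number"},"only":{"type":"string"},"quiet":{"type":"boolean"},"lines":{"type":"string"}},"required":["segments"],"additionalProperties":false}. segments is a string of 1 to 20 rows, one to a line, with the numbers parted by spaces; each row has 5 numbers: the finger opening in m, then dx, dy, dz in a scale on which 1.0 is 0.4 m, then a turn about the tool's z in normalised numbers (1 is 4 rad); each row shifts and turns the commanded pose from where the row before left it, along the tool's axes as they then stand; what a row does not reach is not made up. A row lasts 1/10 s, in which the tool goes at most 0.05 m and 0.15 rad, less where a joint would pass 70% of its speed; a pose out of reach is approached as far as the arm can. The fingers move at their own pace and stop on an object; force is the grip in N (left out, the last holds). Time passes only in rows, so rows that do not move let the fingers close. The tool returns the time, the measured TCP pose, the force, the opening and the grip force at its end. only (a regular expression) keeps the lines of the reply that match it, lines (a string "A,B") keeps lines A to B, and quiet returns only ok. Shift and turn numbers lie between -1 and 1, and a call with a number outside is refused. Input that does not fit is refused with a message, and nothing moves.
- sensors.read_state(): the state, without advancing time (a new reading comes with each control period).
- read_camera(name): name is "scene" or "side" or "wrist"; returns a dict with "image" (400x640x3 uint8, red, green, blue), "depth" (400x640 float32, m along the optical axis (not along the pixel's ray), 0 where there is no reading), "fx", "fy", "cx", "cy" (pixels), "R" (3x3) and "t" (3): a world point X has camera coordinates R X + t. Camera axes: x right, y down, z forward; pixel columns grow to the right and rows downward; lengths in m; the calibration is good to about 2 mm. A picture is of the moment at which its call begins.
- robot.close_job(): hands the job in; it is judged then, once.
The state is a dict: "t": time; "q": joint angles; "dq": joint speeds; "joint_torque": joint torques, N m; "tool_pos": TCP position; "orientation": TCP orientation; "force": force on the tool from outside, world axes, zero at the start; "wrist_torque": the same for the moment, N m; "opening": finger opening in m; "gripper_force": force on a finger pad.
Only numpy, scipy, OpenCV 4.12 (cv2) and the standard library are available. Lean on these libraries where they do the work, as an engineer would, in place of code of your own. Each camera call takes 0.05 s, during which the arm holds its last target. There are 200 camera calls.

## Working session

There is one attempt and no reset: what is moved stays moved. The work goes in short steps, Python scripts to look and compute and a tool call to move; the robot and the scene stay as the last step left them, time stands still between calls to the robot, and variables do not carry over. Pictures are saved under pics/ and viewed, at most 10 in all, crops included, and the job is handed in when it is done.

```bash
ls; mkdir -p pics; python3 - <<'E'
from plant import sensors, read_camera, robot
import cv2,numpy as np
print(sensors.read_state())
for n in ("scene","side"):
    c=read_camera(n); np.savez(n+"0.npz",**c); cv2.imwrite(f"pics/{n}0.png",c["image"][:,:,::-1])
    print(n,-c["R"].T@c["t"],c["R"][2],c["fx"])
E
```

```text
pics
{'t': 0.0, 'q': array([-1.32239576e+00,  1.31113707e-01,  1.48926900e+00, -1.14868710e-05,
        1.52299216e+00, -8.53938121e-02]), 'dq': array([ 5.59906344e-04, -2.55568080e-05,  2.38615009e-04, -5.47061115e-05,
        1.26962644e-03, -3.88667907e-04]), 'joint_torque': array([ 2.56606509e-04, -5.59838033e+01, -4.91753769e+01,  7.69857410e-02,
        3.55616072e-02, -1.46170992e-04]), 'tool_pos': array([ 0.1964667 , -0.56635539,  0.23162142]), 'orientation': array([-3.09618926e+00, -5.21598163e-01,  2.45738365e-04]), 'force': array([-0.61444227,  0.92249529, -0.4706728 ]), 'wrist_torque': array([-0.01558795, -0.00756985, -0.00938027]), 'gripper_force': 0.0, 'opening': 0.09343125159806881}
scene [ 1.40018398 -0.72514653  0.77301097] [-0.60026448  0.60111111 -0.52758695] 490.3231325360971
side [0.19781409 0.71889523 0.65409281] [ 0.43524833 -0.69490403 -0.57242229] 375.68256882576077
```

View pics/scene0.png

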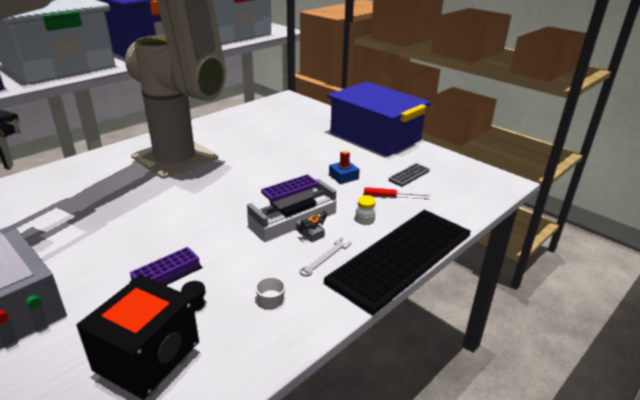

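View pics/side0.png

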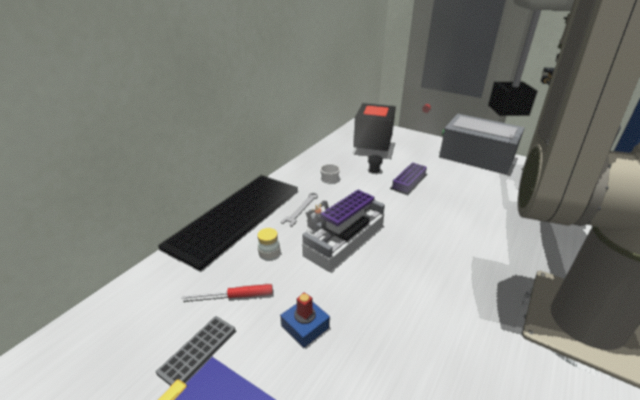

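Scene view: tray on the axis at about (290,187), pile at (165,265), holder with coupler at (343,168), and nipple at (315,220). In the side view they are at (348,208), (409,178), (305,315) and (318,212). Next I'll measure them from the colour masks.

```bash
cat > h.py <<'E'
import numpy as np, cv2
from plant import sensors, read_camera, robot
def cloud(c):
    v,u=np.indices(c["depth"].shape); d=c["depth"].astype(float)
    P=np.stack([(u-c["cx"])/c["fx"]*d,(v-c["cy"])/c["fy"]*d,d],-1)
    P=(P-c["t"])@c["R"]; P[d==0]=np.nan
    return P
def plane(c,uv,z):
    uv=np.asarray(uv,float).reshape(-1,2)
    r=np.c_[(uv[:,0]-c["cx"])/c["fx"],(uv[:,1]-c["cy"])/c["fy"],np.ones(len(uv))]@c["R"]
    o=-c["R"].T@c["t"]; return o+r*((z-o[2])/r[:,2])[:,None]
def hsv(c,lo,hi):
    h=cv2.cvtColor(c["image"],cv2.COLOR_RGB2HSV); return cv2.inRange(h,lo,hi)
PURPLE=((125,80,30),(150,255,255)); BLUE=((105,120,40),(124,255,255)); RED=((0,150,80),(8,255,255)); ORANGE=((9,150,120),(20,255,255))
def blobs(m,amin=15):
    n,l,s,ce=cv2.connectedComponentsWithStats(m)
    return [(l==i,s[i],ce[i]) for i in range(1,n) if s[i][4]>=amin]
def rect(xy):
    (c,s,a)=cv2.minAreaRect((xy*1000).astype(np.float32)); 
    if s[0]>s[1]: s=s[::-1]; a+=90
    a=(a+90)%180-90   # angle of the short side from world x, deg
    return np.round(c,1),np.round(s,1),round(a,1)
E
python3 - <<'E'
from h import *
for n in("scene","side"):
    c=dict(np.load(n+"0.npz")); P=cloud(c); print(n)
    for nm,col in(("purple",PURPLE),("blue",BLUE),("red",RED),("orange",ORANGE)):
        for m,s,ce in blobs(hsv(c,*col)):
            p=P[m]; p=p[~np.isnan(p[:,0])]
            if len(p)<10 or np.hypot(*np.median(p[:,:2],axis=0))>1.0: continue
            zt=np.percentile(p[:,2],90); t=p[abs(p[:,2]-zt)<.005]
            print(nm,s[4],ce.round(),"med",np.median(p,0).round(3),"z10/90",np.percentile(p[:,2],[10,90]).round(3),"toprect",rect(t[:,:2]))
E
```

```text
scene
purple 23 [422. 125.] med [0.502 0.731 0.062] z10/90 [0.027 0.094] toprect (array([501.3, 733.1]), array([0. , 6.5]), 4.0)
purple 760 [290. 188.] med [0.567 0.022 0.111] z10/90 [0.105 0.113] toprect (array([561. ,  28.3]), array([ 60.1, 150.7]), -12.4)
purple 1320 [169. 267.] med [ 0.542 -0.334  0.032] z10/90 [0.014 0.034] toprect (array([ 529.3, -340. ]), array([ 61.3, 149.5]), -2.1)
blue 1927 [129.  22.] med [-0.787  0.276  0.27 ] z10/90 [0.178 0.35 ] toprect (array([-847. ,  317.3]), array([132.7, 191.8]), 89.7)
blue 17 [ 1. 85.] med [-0.781 -0.284  0.116] z10/90 [0.108 0.134] toprect (array([-777.2, -282.2]), array([ 0., 12.]), 73.4)
blue 4840 [375. 117.] med [0.402 0.547 0.106] z10/90 [0.023 0.149] toprect (array([363.1, 640.3]), array([235.5, 307.2]), -89.7)
blue 385 [343. 173.] med [0.514 0.298 0.028] z10/90 [0.009 0.036] toprect (array([493.7, 318. ]), array([73.1, 74.8]), 73.1)
red 47 [345. 158.] med [0.503 0.314 0.075] z10/90 [0.052 0.087] toprect (array([500.5, 311. ]), array([11.7, 22.1]), -44.5)
red 205 [380. 192.] med [0.651 0.308 0.017] z10/90 [0.009 0.022] topre
[... 886 characters left out ...]
[0.015 0.039] toprect (array([488.6, 323.7]), array([68.9, 69.6]), -15.0)
blue 915 [207. 380.] med [0.489 0.559 0.152] z10/90 [0.151 0.153] toprect (array([480.1, 566. ]), array([53. , 66.9]), -0.3)
blue 18 [228. 386.] med [0.457 0.551 0.152] z10/90 [0.15  0.153] toprect (array([456.6, 551.3]), array([ 5.2, 10.6]), -75.8)
red 138 [377. 111.] med [ 0.734 -0.498  0.151] z10/90 [0.15  0.153] toprect (array([ 737.1, -497.3]), array([71., 75.]), -73.7)
red 284 [246. 291.] med [0.645 0.327 0.022] z10/90 [0.016 0.025] toprect (array([641.3, 321.1]), array([14.3, 89.8]), -51.6)
red 37 [305. 301.] med [0.481 0.33  0.088] z10/90 [0.086 0.09 ] toprect (array([484.4, 329. ]), array([15. , 23.3]), -51.7)
```

```bash
cat >> h.py <<'E'
from scipy.spatial.transform import Rotation as Ro
def go(pos,yaw=None):
    """tool-axis shift to world pos, then turn so tool y lies along world angle yaw (deg, mod 180)"""
    s=sensors.read_state(); R=Ro.from_rotvec(s["orientation"]).as_matrix()
    d=R.T@(np.asarray(pos)-s["tool_pos"])
    ty=np.degrees(np.arctan2(R[1,1],R[0,1]))
    print("tool y at",ty.round(2),"z axis",R[:,2].round(4),"q6",s["q"][5].round(2),"pos",s["tool_pos"].round(4),"F",s["force"].round(1))
    print("shift mm",(d*1000).round(1), "turn rad", None if yaw is None else round(-np.radians((yaw-ty+90)%180-90),4))
E
python3 - <<'E'
from h import *
go([.53,-.34,.30],-2)
c=read_camera("wrist"); R=Ro.from_rotvec(sensors.read_state()["orientation"]).as_matrix()
print("cam in tool",R.T@(-c["R"].T@c["t"]-sensors.read_state()["tool_pos"]),"cam axes in tool",(c["R"]@R).round(3),c["fx"])
E
```

```text
tool y at -70.87 z axis [-4.0e-04  1.6e-03 -1.0e+00] q6 -0.09 pos [ 0.1965 -0.5664  0.2317] F [ 0.5 -0.7 -0.4]
shift mm [ 389.3 -104.7  -68.1] turn rad -1.2021
cam in tool [ 0.06755975  0.0002549  -0.15288028] cam axes in tool [[ 0.     1.    -0.   ]
 [-0.969  0.    -0.246]
 [-0.246  0.     0.969]] 344.343331062834
```

The manual's scale: shifts go in shares of 0.4 m and turns go in shares of 4 rad. Converting my numbers, 0.039 m / 0.4 = 0.0975, -0.0105 m / 0.4 = -0.0263, -0.15 rad / 4 = -0.0375.

Call:
shift_gripper:
  segments: "0.093 0.0975 -0.0263 -0.0175 0\n0.093 0.0975 -0.0263 -0.0175 0\n0.093 0.0975 -0.0263 -0.0175 0\n0.093 0.0975 -0.0263 -0.0175 0\n0.093 0.0975 -0.0263 -0.0175 0\n0.093 0.0975 -0.0263 -0.0175 0\n0.093 0.0975 -0.0263 -0.0175 0\n0.093 0.0975 -0.0263 -0.0175 0\n0.093 0.0975 -0.0263 -0.0175 0\n0.093 0.0975 -0.0263 -0.0175 0\n0.093 0 0 0 -0.0375\n0.093 0 0 0 -0.0375\n0.093 0 0 0 -0.0375\n0.093 0 0 0 -0.0375\n0.093 0 0 0 -0.0375\n0.093 0 0 0 -0.0375\n0.093 0 0 0 -0.0375\n0.093 0 0 0 -0.0375"

```text
t: 1.95
tool_pos: [0.5305, -0.3398, 0.3021]
orientation: [-2.255, -2.186, 0.0]
force: [0.2, -0.6, 0.0]
opening: 0.0929
gripper_force: 0.0
```

```bash
python3 - <<'E'
from h import *
c=read_camera("wrist"); np.savez("w1.npz",**c); cv2.imwrite("pics/w1.png",c["image"][:,:,::-1])
P=cloud(c)
for m,s,ce in blobs(hsv(c,*PURPLE),200):
    p=P[m]; t=p[abs(p[:,2]-.0345)<.004]; print(s,np.nanpercentile(p[:,2],[5,50,95]),rect(t[:,:2]))
go([.559,.03,.35],-11.3)
E
```

```text
[ 296  103   49  122 4289] [0.03404845 0.0354955  0.03683484] (array([ 527., -339.]), array([ 56. , 149.8]), -2.9)
tool y at -1.2 z axis [-8.e-04  6.e-04 -1.e+00] q6 -0.63 pos [ 0.5305 -0.3398  0.3021] F [ 0.   0.  -1.1]
shift mm [370.3  20.7 -47.7] turn rad 0.1762
```

View pics/w1.png

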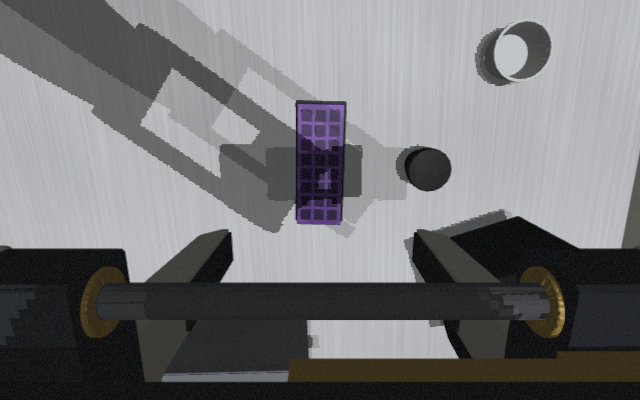

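Wrist view: pile top at pixels (296–345, 103–224). That measures 56 x 149.8 mm at (527.0, -339.0), -2.9°, which matches the given size. Next, the tray on the axis.

Scaled: 0.037 m / 0.4 = 0.0925, -0.005 m / 0.4 = -0.0125, 0.088 rad / 4 = 0.022.

Call:
shift_gripper:
  segments: "0.093 0.0925 0.005 -0.0125 0\n0.093 0.0925 0.005 -0.0125 0\n0.093 0.0925 0.005 -0.0125 0\n0.093 0.0925 0.005 -0.0125 0\n0.093 0.0925 0.005 -0.0125 0\n0.093 0.0925 0.005 -0.0125 0\n0.093 0.0925 0.005 -0.0125 0\n0.093 0.0925 0.005 -0.0125 0\n0.093 0.0925 0.005 -0.0125 0\n0.093 0.0925 0.005 -0.0125 0\n0.093 0 0 0 0.022\n0.093 0 0 0 0.022\n0.093 0 0 0 0"

```text
t: 3.3
tool_pos: [0.5642, 0.0296, 0.3524]
orientation: [-2.448, -1.969, 0.001]
force: [0.5, -0.3, 0.6]
opening: 0.0926
gripper_force: 0.0
```

```bash
python3 - <<'E'
from h import *
c=read_camera("wrist"); np.savez("w2.npz",**c); cv2.imwrite("pics/w2.png",c["image"][:,:,::-1])
P=cloud(c)
for m,s,ce in blobs(hsv(c,*PURPLE),200):
    p=P[m]; t=p[abs(p[:,2]-.114)<.004]; r=rect(t[:,:2]); print(s,np.nanpercentile(p[:,2],[5,50,95]),r)
    go([r[0][0]/1000,r[0][1]/1000,.115],r[2])
for nm,col in(("orange",ORANGE),("red",RED),("blue",BLUE)):
    for m,s,ce in blobs(hsv(c,*col),15): print(nm,s,ce.round(1),np.nanmedian(P[m],0).round(4))
E
```

```text
[ 288  104   55  130 4951] [0.1136644  0.11505469 0.11634784] (array([557.6,  29.5]), array([ 55.9, 149.6]), -9.5)
tool y at -12.21 z axis [-4.e-04  0.e+00 -1.e+00] q6 0.17 pos [0.5643 0.0293 0.3524] F [ 0.3  0.2 -0.8]
shift mm [ -1.2  -6.4 237.4] turn rad -0.0473
[324 333  38  26 805] [0.01108092 0.03451695 0.03698711] (array([0., 0.]), array([0., 0.]), 0.0)
tool y at -12.21 z axis [-4.e-04  0.e+00 -1.e+00] q6 0.17 pos [0.5643 0.0293 0.3524] F [ 0.3  0.2 -0.8]
shift mm [-147.9 -545.2  237.6] turn rad -0.2131
orange [384 145  14  16  94] [390.  152.4] [0.652  0.0263 0.0598]
```

View pics/w2.png

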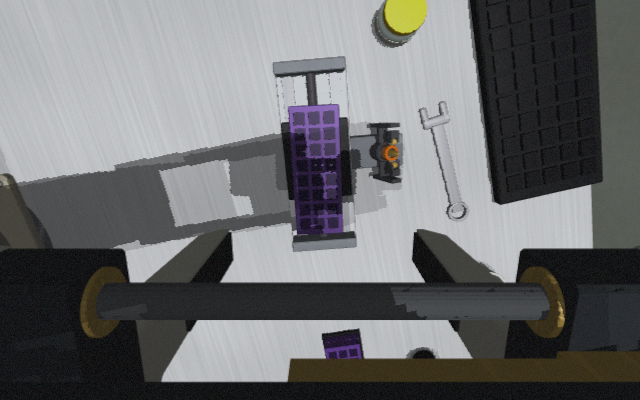

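Scaled: 0.04 m / 0.4 = 0.1, 0.0245 m / 0.4 = 0.0613, -0.0473 rad / 4 = -0.0118.

Call:
shift_gripper:
  segments: "0.093 -0.003 -0.016 0 -0.0118\n0.093 0 0 0.1 0\n0.093 0 0 0.1 0\n0.093 0 0 0.1 0\n0.093 0 0 0.1 0\n0.093 0 0 0.1 0\n0.093 0 0 0.0613 0\n0.093 0 0 0.03 0\n0.093 0 0 0 0"

```text
t: 4.25
tool_pos: [0.5565, 0.029, 0.1143]
orientation: [-2.396, -2.029, 0.004]
force: [0.3, 0.2, -0.4]
opening: 0.0931
gripper_force: 0.0
```

```bash
python3 - <<'E'
from h import *
go([.5576,.0295,.115],-9.5)
E
```

```text
tool y at -9.49 z axis [-3.5e-03  2.0e-04 -1.0e+00] q6 0.13 pos [0.5565 0.029  0.1143] F [ 0.3  0.2 -0.4]
shift mm [ 0.6  1.  -0.7] turn rad 0.0002
```

Positioned within 1 mm. Close, lift, and check the tray from above the pile.

Scaled: -0.03 m / 0.4 = -0.075, -0.025 m / 0.4 = -0.0625.

Call:
shift_gripper:
  segments: "0.045 0.0015 0.0025 -0.0018 0\n0.045 0 0 0 0\n0.045 0 0 0 0\n0.045 0 0 0 0\n0.045 0 0 0 0\n0.045 0 0 0 0\n0.045 0 0 -0.0125 0\n0.045 0 0 -0.05 0\n0.045 0 0 -0.0625 0\n0.045 0 0 -0.075 0\n0.045 0 0 -0.075 0"
  force: 20

```text
t: 5.35
tool_pos: [0.5584, 0.0297, 0.2275]
orientation: [-2.397, -2.03, 0.001]
force: [0.1, -0.0, -2.3]
opening: 0.0557
gripper_force: 20.0
```

```bash
python3 - <<'E'
from h import *
print(sensors.read_state()["gripper_force"])
go([.527,-.339,.16],-2.9)
E
```

```text
19.999490082263947
tool y at -9.49 z axis [-0.0011  0.     -1.    ] q6 0.13 pos [0.5584 0.0297 0.2275] F [ 0.1 -0.  -2.3]
shift mm [-368.8   29.9   67.6] turn rad -0.1151
```

Scaled: -0.036 m / 0.4 = -0.09, -0.03 m / 0.4 = -0.075, -0.04 rad / 4 = -0.01.

Call:
shift_gripper:
  segments: "0.045 -0.0375 0.0025 0 0\n0.045 -0.075 0.0063 0 0\n0.045 -0.09 0.0075 0 0\n0.045 -0.09 0.0075 0 0\n0.045 -0.09 0.0075 0 0\n0.045 -0.09 0.0075 0 0\n0.045 -0.09 0.0075 0 0\n0.045 -0.09 0.0075 0 0\n0.045 -0.09 0.0075 0 0\n0.045 -0.09 0.0075 0 0\n0.045 -0.0625 0.005 0 0\n0.045 -0.027 0.006 0 0\n0.045 0 0 0.025 -0.01\n0.045 0 0 0.0625 -0.01\n0.045 0 0 0.0625 -0.0088\n0.045 0 0 0.025 0\n0.045 0 0 0 0"

```text
t: 7.05
tool_pos: [0.5283, -0.3379, 0.1542]
orientation: [-2.274, -2.161, 0.001]
force: [-0.1, 1.0, -1.2]
opening: 0.056
gripper_force: 20.0
```

```bash
python3 - <<'E'
from h import *
c=read_camera("wrist"); np.savez("w3.npz",**c); cv2.imwrite("pics/w3.png",c["image"][:,:,::-1])
P=cloud(c); s=sensors.read_state(); R=Ro.from_rotvec(s["orientation"]).as_matrix()
for m,st,ce in blobs(hsv(c,*PURPLE),60):
    p=P[m]; p=(p[~np.isnan(p[:,0])]-s["tool_pos"])@R; print(st,np.percentile(p,[2,50,98],axis=0).round(4).tolist(),rect(p[:,:2]))
go([.527,-.339,.053],-2.9)
E
```

```text
[  259    94   127   189 18926] [[-0.0123, -0.0277, 0.003], [0.0326, -0.0029, 0.0043], [0.0737, 0.0256, 0.0056]] (array([ 29.6, -14.5]), array([82.9, 90.8]), 89.5)
[ 269  320  107   39 3802] [[-0.0578, -0.0272, 0.0031], [-0.047, 0.0005, 0.0043], [-0.036, 0.0254, 0.0055]] (array([-18.1,  -1.1]), array([54.9, 81.7]), 89.8)
tool y at -2.93 z axis [-0.0015  0.0013 -1.    ] q6 -0.6 pos [ 0.5292 -0.3386  0.1561] F [ 0.3 -0.  -1.1]
shift mm [ -0.6  -2.  103.1] turn rad -0.0006
```

View pics/w3.png

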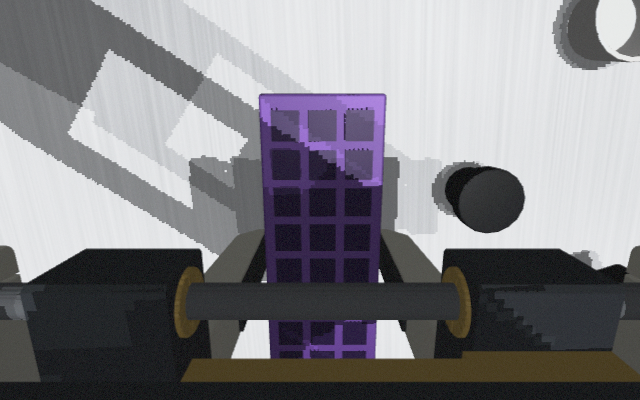

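```bash
python3 - <<'E'
from h import *
def edges(f,z,tool):
    c=dict(np.load(f)); m=hsv(c,*PURPLE); ms=max(blobs(m),key=lambda b:b[1][4])[0]
    v,u=np.nonzero(ms); X=plane(c,np.c_[u,v],z); R,t=tool; L=(X-t)@R
    xs=L[:,0]; 
    for a in np.arange(-.06,.08,.02):
        s=L[(xs>a)&(xs<a+.02)]
        if len(s)>100: print(round(a,2),(s[:,1].min()*1e3).round(1),(s[:,1].max()*1e3).round(1))
    print("x range",xs.min()*1e3,xs.max()*1e3)
s=sensors.read_state()
edges("w3.npz",s["tool_pos"][2]-.003,(Ro.from_rotvec(s["orientation"]).as_matrix(),s["tool_pos"]))
c=dict(np.load("w1.npz")); Rt=c["R"].T@np.array([[0,1,0],[-.969,0,-.246],[-.246,0,.969]])
print("w1"); edges("w1.npz",.0345,(Rt,np.array([.5305,-.3398,.3021])))
c=dict(np.load("w2.npz")); Rt=c["R"].T@np.array([[0,1,0],[-.969,0,-.246],[-.246,0,.969]])
print("w2"); edges("w2.npz",.114,(Rt,np.array([.5643,.0293,.3524])))
E
```

```text
-0.02 -28.7 26.6
0.0 -28.7 26.5
0.02 -28.3 26.4
0.04 -28.4 26.4
0.06 -28.5 26.2
x range -13.90009080004528 74.80758480184956
w1
-0.06 -33.4 23.8
-0.04 -32.9 23.7
-0.02 -31.4 24.6
0.0 -31.0 24.4
0.02 -30.7 25.3
0.04 -30.3 25.9
0.06 -30.0 25.9
x range -74.33569776010492 75.59045272158733
w2
-0.06 -32.2 23.5
-0.04 -34.1 22.1
-0.02 -35.0 21.8
0.0 -35.7 20.4
0.02 -37.3 20.1
0.04 -37.2 18.8
0.06 -37.7 17.4
x range -75.67264878542836 74.19404890949804
```

Scaled: 0.035 m / 0.4 = 0.0875, 0.03 m / 0.4 = 0.075.

Call:
shift_gripper:
  segments: "0.045 0.001 -0.0025 0.075 0\n0.045 0 0 0.0875 0\n0.045 0 0 0.0625 0\n0.045 0 0 0.0225 0\n0.045 0 0 0 0\n0.045 0 0 0 0"

```text
t: 7.7
tool_pos: [0.5298, -0.3397, 0.0601]
orientation: [2.275, 2.162, 0.001]
force: [0.2, -0.6, -0.6]
opening: 0.0556
gripper_force: 20.0
```

```bash
python3 - <<'E'
from h import *
import time
for i in range(4):
    read_camera("side"); go([.528,-.339,.0495],-2.9)
E
```

```text
tool y at -2.9 z axis [ 0.003  -0.0023 -1.    ] q6 -0.6 pos [ 0.5301 -0.3399  0.0605] F [ 0.5 -0.4 -2.2]
shift mm [ 0.8 -2.2 11. ] turn rad -0.0
tool y at -2.9 z axis [ 0.0031 -0.0023 -1.    ] q6 -0.6 pos [ 0.53   -0.3399  0.0605] F [-0.5  0.2 -1.9]
shift mm [ 0.9 -2.1 11. ] turn rad -0.0001
tool y at -2.91 z axis [ 0.0029 -0.0022 -1.    ] q6 -0.6 pos [ 0.5299 -0.3398  0.0602] F [ 0.2  0.2 -1.3]
shift mm [ 0.8 -2.  10.7] turn rad -0.0001
tool y at -2.9 z axis [ 0.0024 -0.0018 -1.    ] q6 -0.6 pos [ 0.5297 -0.3396  0.0599] F [ 0.   0.3 -1.9]
shift mm [ 0.6 -1.7 10.4] turn rad -0.0
```

Scaled: 0.006 m / 0.4 = 0.015, -0.0013 m / 0.4 = -0.0033.

Call:
shift_gripper:
  segments: "0.045 0.001 -0.0033 0.015 0\n0.045 0 0 0 0\n0.045 0 0 0 0\n0.045 0 0 0 0\n0.045 0 0 0 0\n0.045 0 0 0 0"

```text
t: 8.5
tool_pos: [0.5273, -0.3384, 0.0519]
orientation: [2.277, 2.165, -0.0]
force: [0.5, -0.3, -0.0]
opening: 0.0558
gripper_force: 20.0
```

```bash
python3 - <<'E'
from h import *
go([.528,-.339,.0495],-2.9)
E
```

```text
tool y at -2.9 z axis [-0.e+00 -1.e-04 -1.e+00] q6 -0.6 pos [ 0.5273 -0.3384  0.0519] F [ 0.5 -0.3 -0. ]
shift mm [-0.5  0.7  2.4] turn rad 0.0001
```

Call:
shift_gripper:
  segments: "0.045 0 0 0.005 0\n0.045 0 0 0.0025 0\n0.045 0 0 0 0\n0.045 0 0 0 0"

```text
t: 8.9
tool_pos: [0.5273, -0.3385, 0.0517]
orientation: [-2.277, -2.165, 0.001]
force: [-9.5, 7.4, 21.9]
opening: 0.0558
gripper_force: 20.0
```

```bash
python3 - <<'E'
from h import *
go([.528,-.339,.0495],-2.9)
E
```

```text
tool y at -2.89 z axis [-3.e-04 -2.e-04 -1.e+00] q6 -0.6 pos [ 0.5273 -0.3385  0.0517] F [-9.5  7.4 21.9]
shift mm [-0.5  0.7  2.2] turn rad 0.0001
```

Scaled: -0.004 m / 0.4 = -0.01, 0.0007 m / 0.4 = 0.0018.

Call:
shift_gripper:
  segments: "0.045 0 0 -0.01 0\n0.045 -0.0013 0.0018 0 0\n0.045 0 0 0 0\n0.045 0 0 0 0\n0.045 0 0 0 0\n0.045 0 0 0 0"

```text
t: 9.5
tool_pos: [0.5278, -0.3388, 0.0524]
orientation: [-2.276, -2.164, 0.0]
force: [0.0, -0.4, -2.3]
opening: 0.0558
gripper_force: 20.0
```

```bash
python3 - <<'E'
from h import *
go([.528,-.339,.0515],-2.9)
for n in ("scene","side"):
    c=read_camera(n); np.savez(n+"1.npz",**c)
c=np.load("scene1.npz")["image"][230:300,120:220]; d=np.load("side1.npz")["image"][150:210,370:450]
im=np.zeros((420,1080,3),np.uint8)
a=cv2.resize(c,None,fx=5,fy=5,interpolation=cv2.INTER_NEAREST); b=cv2.resize(d,None,fx=3.7,fy=3.7,interpolation=cv2.INTER_NEAREST)
im=np.zeros((350,800,3),np.uint8); im[:,:500]=a; im[:b.shape[0],500:500+b.shape[1]]=b[:, :300]
cv2.imwrite("pics/p4.png",im[:,:,::-1])
E
```

```text
tool y at -2.9 z axis [-6.e-04  4.e-04 -1.e+00] q6 -0.6 pos [ 0.5278 -0.3388  0.0524] F [ 0.  -0.4 -2.3]
shift mm [-0.2  0.2  0.9] turn rad 0.0
```

View pics/p4.png

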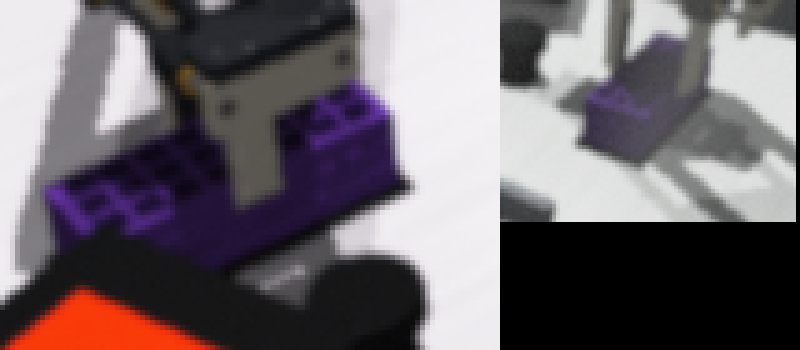

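The crops show the held tray flush over the pile in both views, with no visible step. Lower it, release, back off to the side, and measure the side faces.

Scaled: -0.05 m / 0.4 = -0.125, -0.04 m / 0.4 = -0.1.

Call:
shift_gripper:
  segments: "0.045 0 0.0005 0.0025 0\n0.045 0 0 0 0\n0.045 0 0 0 0\n0.062 0 0 0 0\n0.075 0 0 0 0\n0.09 0 0 0 0\n0.09 0 0 0 0\n0.09 0 0 -0.075 0\n0.09 0 0 -0.125 0\n0.09 0 0 -0.1 0\n0.09 0 0.1 0 0\n0.09 0 0.1 0 0\n0.09 0 0.075 0 0\n0.09 0 0 0 0\n0.09 0 0 0 0"

```text
t: 11.1
tool_pos: [0.6379, -0.3442, 0.1709]
orientation: [-2.275, -2.164, 0.001]
force: [-0.6, 0.1, 0.2]
opening: 0.0901
gripper_force: 0.0
```

```bash
cat > chk.py <<'E'
from h import *
import sys
c=read_camera("wrist"); np.savez(sys.argv[1],**c); cv2.imwrite("pics/"+sys.argv[1]+".png",c["image"][:,:,::-1])
m=hsv(c,*PURPLE); P=cloud(c); p=P[m>0]; p=p[~np.isnan(p[:,0])]; p=p[(abs(p[:,0]-.527)<.06)&(abs(p[:,1]+.339)<.1)]
a=np.radians(-2.9); B=np.array([[np.cos(a),-np.sin(a)],[np.sin(a),np.cos(a)]]); L=(p[:,:2]-[.528,-.339])@B*1e3; z=p[:,2]*1e3
print("top",rect(p[z>46,:2]),z.max())
for lo in range(4,52,4):
    k=(z>lo)&(z<lo+4)
    if k.sum()>20: print(lo,k.sum(),"x",np.percentile(L[k,0],[2,50,98]).round(1),"y",np.percentile(L[k,1],[2,98]).round(1))
E
python3 chk.py w5
```

```text
top (array([ 542.6, -339.4]), array([ 84.9, 148.6]), -2.9) 266.7272210946337
8 123 x [26.7 27.  27.5] y [-70.9  71.4]
12 180 x [26.6 27.1 27.5] y [-68.2  72.5]
16 211 x [26.3 27.  27.4] y [-66.7  71.1]
20 123 x [26.4 26.9 27.4] y [-37.6  73.3]
24 166 x [26.6 27.1 27.4] y [-36.6  72. ]
28 155 x [26.7 27.1 27.5] y [-32.2  72.7]
32 45 x [26.9 27.2 27.5] y [-23.4  72.8]
36 140 x [27.8 28.2 28.6] y [-29.8  72. ]
40 179 x [27.8 28.2 28.6] y [-30.5  72.1]
44 301 x [-26.5  28.   28.6] y [-48.9  74.6]
48 9230 x [-26.1  -1.7  27.4] y [-48.3  72.4]
```

Side-face check: the lower trays' +x face is at 27.1 mm and the top tray's is at 28.2, so the top tray sits 1.1 mm too far in +x. I'll check the end face too, then nudge it.

Scaled: -0.04 m / 0.4 = -0.1, -0.03 m / 0.4 = -0.075.

Call:
shift_gripper:
  segments: "0.09 0.075 -0.1 0 0\n0.09 0.1 -0.1 0 0\n0.09 0.1 -0.075 0 0\n0.09 0 0 0 0\n0.09 0 0 0 0\n0.09 0 0 0 0"

```text
t: 11.75
tool_pos: [0.5387, -0.2351, 0.1734]
orientation: [2.276, 2.162, 0.001]
force: [-0.1, 0.2, -0.8]
opening: 0.0901
gripper_force: 0.0
```

```bash
python3 chk.py w6; python3 - <<'E'
from h import *
c=dict(np.load("w6.npz")); m=hsv(c,*PURPLE); P=cloud(c); p=P[m>0]; p=p[~np.isnan(p[:,0])]; p=p[(abs(p[:,0]-.527)<.06)&(abs(p[:,1]+.339)<.1)]
a=np.radians(-2.9); B=np.array([[np.cos(a),-np.sin(a)],[np.sin(a),np.cos(a)]]); L=(p[:,:2]-[.528,-.339])@B*1e3; z=p[:,2]*1e3
for lo in range(4,48,4):
    k=(z>lo)&(z<lo+4)&(L[:,1]>60); print(lo,k.sum(),np.percentile(L[k,1],[10,50,90]).round(2) if k.sum()>10 else "")
go([.5269,-.339,.0521],-2.9)
E
```

```text
top (array([ 528.4, -328.6]), array([ 55.1, 129.9]), -2.8) 51.940556602246666
8 59 x [-27.8  -0.2  25.5] y [74.3 75.3]
12 71 x [-25.5   0.8  25.1] y [74.5 75.4]
16 96 x [-27.2   1.8  25.2] y [73.9 75.2]
20 60 x [-26.7  -5.2  24. ] y [74.1 75.4]
24 67 x [-27.4   0.   25.4] y [74.5 75.2]
28 96 x [-26.2  -1.7  25.4] y [74.5 75.2]
32 129 x [-27.5  -1.6  23.8] y [73.8 75.4]
36 57 x [-26.9  -5.   25.8] y [74.3 75. ]
40 85 x [-25.2   2.9  25.8] y [74.3 75.3]
44 157 x [-27.4  -2.1  26.7] y [-41.5  75.2]
48 5369 x [-26.3   1.1  26.3] y [-52.   73.6]
4 3 
8 59 [74.6  74.9  75.18]
12 71 [74.64 74.86 75.17]
16 96 [74.05 74.87 75.08]
20 60 [74.14 74.38 75.16]
24 67 [74.57 74.92 75.13]
28 96 [74.74 74.94 75.16]
32 129 [74.07 74.6  75.17]
36 57 [74.51 74.72 74.92]
40 85 [74.47 74.78 75.09]
44 125 [73.97 74.74 74.98]
tool y at -2.95 z axis [ 0.0025 -0.0016 -1.    ] q6 -0.45 pos [ 0.539  -0.2354  0.1733] F [ 0.1 -0.6  0.4]
shift mm [-103.9   -7.   121.3] turn rad -0.0009
```

Scaled: 0.04 m / 0.4 = 0.1, -0.035 m / 0.4 = -0.0875.

Call:
shift_gripper:
  segments: "0.09 -0.0875 -0.01 0 0\n0.09 -0.0875 -0.0075 0.05 0\n0.09 -0.0848 0 0.1 0\n0.09 0 0 0.1 0\n0.09 0 0 0.045 0\n0.09 0 0 0 0\n0.09 0 0 0 0\n0.09 0 0 0 0\n0.09 0 0 0 0"

```text
t: 12.7
tool_pos: [0.5275, -0.3368, 0.0581]
orientation: [2.274, 2.162, 0.001]
force: [0.5, -0.8, 0.8]
opening: 0.0897
gripper_force: 0.0
```

```bash
python3 - <<'E'
from h import *
go([.5269,-.339,.0525],-2.9)
E
```

```text
tool y at -2.88 z axis [ 0.003  -0.0023 -1.    ] q6 -0.6 pos [ 0.5275 -0.3368  0.0581] F [ 0.5 -0.8  0.8]
shift mm [-2.2 -0.5  5.6] turn rad 0.0003
```

Scaled: 0.004 m / 0.4 = 0.01, -0.001 m / 0.4 = -0.0025.

Call:
shift_gripper:
  segments: "0.09 -0.0025 0 0.01 0\n0.09 0 0 0 0\n0.09 0 0 0 0\n0.09 0 0 0 0\n0.09 0 0 0 0"

```text
t: 13.2
tool_pos: [0.5259, -0.3367, 0.0517]
orientation: [-2.277, -2.165, -0.0]
force: [1.2, -0.5, 0.8]
opening: 0.0898
gripper_force: 0.0
```

```bash
python3 - <<'E'
from h import *
go([.5269,-.339,.0525],-2.9)
E
```

```text
tool y at -2.89 z axis [-0.  0. -1.] q6 -0.6 pos [ 0.5259 -0.3367  0.0517] F [ 1.2 -0.5  0.8]
shift mm [-2.2  1.1 -0.8] turn rad 0.0001
```

Scaled: -0.0015 m / 0.4 = -0.0038, 0.001 m / 0.4 = 0.0025.

Call:
shift_gripper:
  segments: "0.09 -0.0038 0.0025 -0.002 0\n0.09 0 0 0 0\n0.09 0 0 0 0\n0.09 0 0 0 0"

```text
t: 13.6
tool_pos: [0.5268, -0.3383, 0.0525]
orientation: [-2.277, -2.164, -0.0]
force: [1.2, 0.4, -0.8]
opening: 0.09
gripper_force: 0.0
```

```bash
python3 - <<'E'
from h import *
go([.5269,-.339,.0525],-2.9)
E
```

```text
tool y at -2.9 z axis [-0.e+00  1.e-04 -1.e+00] q6 -0.6 pos [ 0.5268 -0.3383  0.0525] F [ 1.2  0.4 -0.8]
shift mm [-0.7  0.1 -0. ] turn rad -0.0
```

Call:
shift_gripper:
  segments: "0.05 0 0 0 0\n0.05 0 0 0 0\n0.05 0 0 0 0\n0.05 0 0 0 0\n0.05 0 0 0 0\n0.05 0 0 0 0\n0.05 0 0 0 0"
  force: 8

```text
t: 14.3
tool_pos: [0.5269, -0.3383, 0.0525]
orientation: [2.277, 2.165, 0.0]
force: [0.4, 0.6, -0.1]
opening: 0.056
gripper_force: 8.0
```

```bash
python3 - <<'E'
from h import *
go([.5269,-.339,.0525],-2.9)
E
```

```text
tool y at -2.9 z axis [ 0. -0. -1.] q6 -0.6 pos [ 0.5269 -0.3383  0.0525] F [ 0.4  0.6 -0.1]
shift mm [-0.7  0.1 -0. ] turn rad 0.0001
```

Scaled: -0.05 m / 0.4 = -0.125, -0.04 m / 0.4 = -0.1.

Call:
shift_gripper:
  segments: "0.07 0 0 0 0\n0.09 0 0 0 0\n0.09 0 0 0 0\n0.09 0 0 0 0\n0.09 0 0 -0.075 0\n0.09 0 0 -0.125 0\n0.09 0 0.1 -0.1 0\n0.09 0 0.1 0 0\n0.09 0 0.075 0 0\n0.09 0 0 0 0\n0.09 0 0 0 0"

```text
t: 15.4
tool_pos: [0.6318, -0.3433, 0.1668]
orientation: [-2.275, -2.164, 0.001]
force: [0.4, -0.5, -0.4]
opening: 0.0899
gripper_force: 0.0
```

```bash
python3 chk.py w7
python3 - <<'E'
from h import *
go([.59,.09,.30],-11.5)
E
```

```text
top (array([ 543.1, -339.5]), array([ 88.4, 148.6]), -2.6) 262.61187235227726
8 124 x [26.7 27.  27.5] y [-70.9  69.8]
12 174 x [26.7 27.1 27.5] y [-70.1  71.9]
16 230 x [26.2 27.  27.4] y [-68.2  71.3]
20 137 x [26.4 26.9 27.4] y [-68.3  72. ]
24 199 x [26.7 27.1 27.4] y [-67.9  71. ]
28 201 x [26.7 27.  27.4] y [-67.4  72.5]
32 263 x [26.3 26.9 27.4] y [-67.5  72.4]
36 152 x [26.6 26.9 27.3] y [-68.3  72.3]
40 187 x [26.6 27.  27.4] y [-68.2  72.5]
44 317 x [-27.4  26.8  27.4] y [-67.8  72.9]
48 9257 x [-27.4  -2.6  26.1] y [-46.7  72.9]
tool y at -2.89 z axis [-1.4e-03  5.0e-04 -1.0e+00] q6 -0.52 pos [ 0.6313 -0.3435  0.1671] F [ 0.2 -0.3 -1. ]
shift mm [ 431.   -63.4 -132.6] turn rad 0.1502
```

Top and lower faces now agree within 0.2 mm in x, and the ends within 0.2 mm in y, so the tray is done. Next I'll look at the nipple, with the tool turned to its working yaw.

Scaled: 0.0364 m / 0.4 = 0.091, -0.0083 m / 0.4 = -0.0208, -0.142 rad / 4 = -0.0355.

Call:
shift_gripper:
  segments: "0.09 0.091 -0.0013 -0.0208 0\n0.09 0.091 -0.0013 -0.0208 0\n0.09 0.091 -0.0013 -0.0208 0\n0.09 0.091 -0.0013 -0.0208 0\n0.09 0.091 -0.0013 -0.0208 0\n0.09 0.091 -0.0013 -0.0208 0\n0.09 0.091 -0.0013 -0.0208 0\n0.09 0.091 -0.0013 -0.0208 0\n0.09 0.091 -0.0013 -0.0208 0\n0.09 0.091 -0.0013 -0.0208 0\n0.09 0 0 0 -0.0355\n0.09 0 0 0 -0.0355\n0.09 0 0 0 -0.0355\n0.09 0 0 0 -0.0355\n0.09 0 0 0 -0.0355\n0.09 0 0 0 -0.0355\n0.09 0 0 0 -0.0355\n0.09 0 0 0 -0.0355\n0.09 0 0 0 -0.0355\n0.09 0 0 0 -0.0355"

```text
t: 17.45
tool_pos: [0.6445, 0.0192, 0.2512]
orientation: [0.308, 3.126, -0.0]
force: [-0.9, -0.4, 1.0]
opening: 0.0898
gripper_force: 0.0
```

Call:
shift_gripper:
  segments: "0.09 0 0 0 0\n0.09 0 0 0 0\n0.09 0 0 0 0"

```text
t: 17.75
tool_pos: [0.6452, 0.0198, 0.2511]
orientation: [0.322, 3.125, -0.0]
force: [-0.4, -0.2, 1.3]
opening: 0.0898
gripper_force: 0.0
```

```bash
python3 - <<'E'
from h import *
c=read_camera("wrist"); s=sensors.read_state(); np.savez("w8.npz",**c,tp=s["tool_pos"],to=s["orientation"]); cv2.imwrite("pics/w8.png",c["image"][:,:,::-1])
go([.645,.02,.25],78.5)
E
```

```text
tool y at 78.29 z axis [ 2.e-04 -0.e+00 -1.e+00] q6 -1.42 pos [0.6453 0.0199 0.251 ] F [ 0.7  0.5 -0.2]
shift mm [0.3 0.1 1. ] turn rad -0.0036
```

View pics/w8.png

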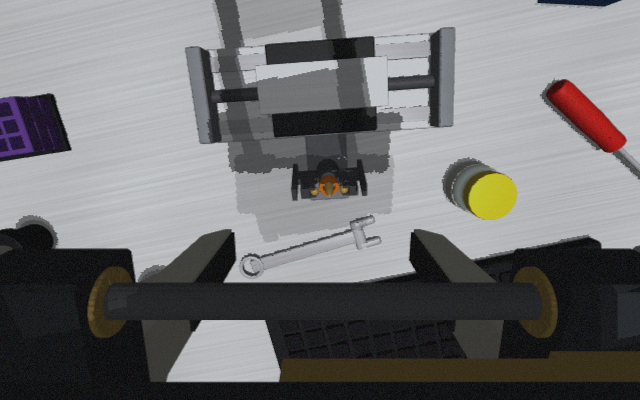

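Wrist view: axis end blocks at (203,95) and (443,77), platform at (322,84), nipple and collar at (330,188), catches at (295/365,180). Next is the axis yaw and nipple tip from the depth data.

```bash
python3 - <<'E'
from h import *
c=dict(np.load("w8.npz")); P=cloud(c); R=Ro.from_rotvec(c["to"]).as_matrix()
def reg(z0,z1,r):
    m=((P[...,2]>z0)&(P[...,2]<z1)).astype(np.uint8)*255; m[240:]=0
    for b,s,ce in blobs(m,60):
        p=P[b]; print("z",z0,s,ce.round(),np.median(p,0).round(4),rect(p[:,:2]))
reg(.0715,.0785,0); reg(.096,.105,0); reg(.064,.0705,0)
m=np.zeros(P.shape[:2],bool); m[160:215,285:380]=1
# nipple: print rows of local patch
h=cv2.cvtColor(c["image"],cv2.COLOR_RGB2HSV)
for nm,col in(("orange",((5,150,100),(16,255,255))),("brass",((17,80,60),(30,255,255)))):
    k=(cv2.inRange(h,*col)>0)&m; 
    v,u=np.nonzero(k); print(nm,k.sum(),u.mean(),v.mean(),np.nanmean(P[k],0),np.nanmax(P[k],0))
Z=(P[172:204,318:346,2]*1e3).round(0); print(Z.astype(int)[::2,::2])
cv2.imwrite("pics/n8.png",cv2.resize(c["image"][160:210,290:370,::-1],None,fx=10,fy=10,interpolation=cv2.INTER_NEAREST))
E
```

```text
z 0.0715 [ 437   27   19  100 1608] [446.  76.] [0.5718 0.1486 0.0757] (array([574. , 149.1]), array([14.6, 86. ]), 82.4)
z 0.0715 [ 185   46   30   98 1550] [200.  94.] [ 0.5416 -0.0734  0.0758] (array([543.5, -74.3]), array([14.7, 86. ]), 82.3)
z 0.096 [ 255   56  134   59 6493] [323.  85.] [0.5584 0.0377 0.1009] (array([558.7,  37.4]), array([ 40.1, 110.3]), -7.8)
z 0.064 [435  31   4  96 215] [436.  78.] [0.572  0.1425 0.0672] (array([573.7, 142.3]), array([ 1.6, 83.9]), 82.7)
z 0.064 [ 265   36  110   29 2245] [320.  50.] [0.5261 0.042  0.0678] (array([526. ,  41.8]), array([18.1, 99.6]), -7.8)
z 0.064 [202  48  16  95 201] [210.  95.] [ 0.5444 -0.0675  0.0674] (array([545.1, -67.7]), array([ 1.7, 84.5]), 81.6)
z 0.064 [ 272  107  105   30 2431] [325. 122.] [0.5893 0.0334 0.0679] (array([589.5,  33. ]), array([22. , 99.5]), -7.8)
z 0.064 [ 468  173   50   47 1774] [492. 196.] [0.6961 0.1848 0.0657] (array([696.7, 184.8]), array([48.7, 49.2]), -50.2)
z 0.064 [362 180   6  16  78] [364. 188.] [0.6603 0.059  0.0669] (array([661.3,  59.2]), array([ 5.2, 15.6]), 81.4)
z 0.064 [340 18
[... 4810 characters left out ...]
     1                    1]
 [                   0                    1                    1
                     2                    1                    1
                     1                    0                    1
                     1                    2                    0
                     1                    1]
 [                   1                    1                    1
                     1                    1                    1
                     0                    0                    1
                     2                    2                    2
                     1                    0]]<stdin>:14: RuntimeWarning: invalid value encountered in cast
```

View pics/n8.png

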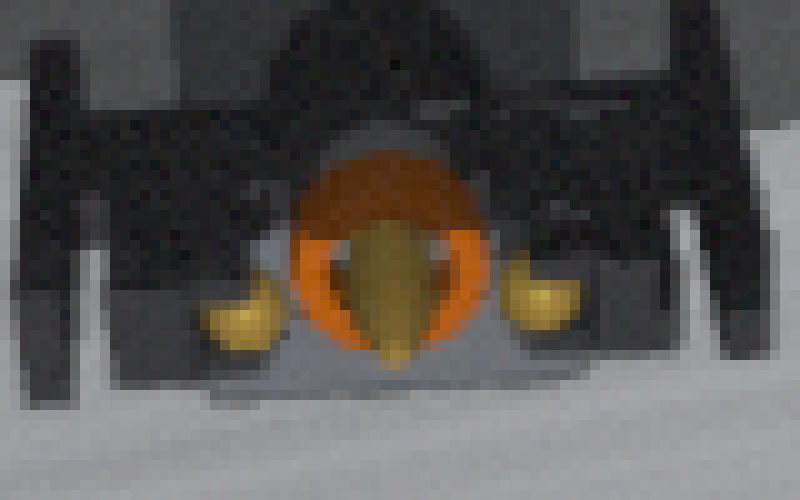

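The manual's scale: shifts go in shares of 0.4 m and turns go in shares of 4 rad. Converting my numbers, 0.0294 m / 0.4 = 0.0735, 0.0238 m / 0.4 = 0.0595, 0.058 rad / 4 = 0.0145.

Call:
shift_gripper:
  segments: "0.09 0.0595 0.0735 -0.0025 0\n0.09 0.0595 0.0735 -0.0025 0\n0.09 0.0595 0.0735 -0.0025 0\n0.09 0.0595 0.0735 -0.0025 0\n0.09 0.0595 0.0735 -0.0025 0\n0.09 0.0595 0.0735 -0.0025 0\n0.09 0.0595 0.0735 -0.0025 0\n0.09 0.0595 0.0735 -0.0025 0\n0.09 0.0595 0.0735 -0.0025 0.0145\n0.09 0 0 0 0\n0.09 0 0 0 0\n0.09 0 0 0 0"

```text
t: 19.0
tool_pos: [0.489, 0.3214, 0.2598]
orientation: [0.407, 3.115, -0.001]
force: [-0.3, -0.3, 0.2]
opening: 0.0898
gripper_force: 0.0
```

```bash
python3 - <<'E'
from h import *
c=dict(np.load("w8.npz")); print("tip",plane(c,[329.5,196],.071), "pred 659.8 23.6")
c=read_camera("wrist"); s=sensors.read_state(); np.savez("w9.npz",**c,tp=s["tool_pos"],to=s["orientation"]); cv2.imwrite("pics/w9.png",c["image"][:,:,::-1])
P=cloud(c)
for nm,col in(("red",RED),("blue",BLUE)):
    for b,st,ce in blobs(hsv(c,*col),100):
        p=P[b]; p=p[~np.isnan(p[:,0])]; zt=np.percentile(p[:,2],95)
        if zt<.03: continue
        for z0 in ((.090,) if nm=="red" else (.038,)):
            t=p[abs(p[:,2]-z0)<.004]; print(nm,st,zt,len(t),rect(t[:,:2]))
go([.489,.323,.26],75)
E
```

```text
tip [[0.66121932 0.02344735 0.071     ]] pred 659.8 23.6
blue [  489     0   151   157 13310] 0.15380708417241493 262 (array([434.9, 539.7]), array([  2.4, 128.7]), -89.8)
blue [ 290  140   66   67 2878] 0.04016320720858921 2760 (array([490.5, 321.4]), array([71. , 71.5]), 75.3)
tool y at 75.06 z axis [ 1.e-04 -4.e-04 -1.e+00] q6 -0.82 pos [0.4891 0.3212 0.2598] F [ 0.6 -0.3  0.3]
shift mm [ 0.6  1.7 -0.2] turn rad 0.0011
```

View pics/w9.png

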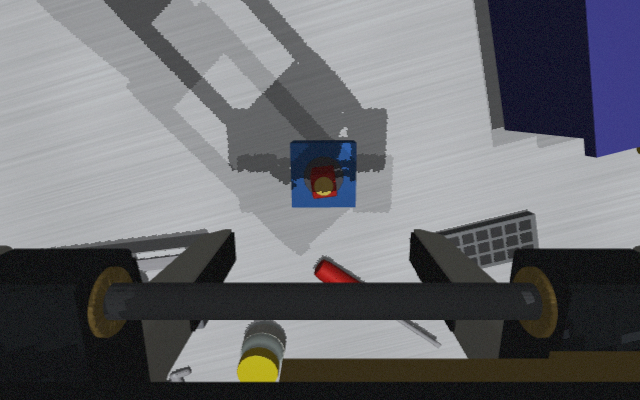

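```bash
python3 - <<'E'
from h import *
c=dict(np.load("w9.npz")); P=cloud(c); sub=np.zeros(P.shape[:2],bool); sub[130:215,285:365]=1
for z0,z1 in((.04,.05),(.08,.089),(.0885,.094),(.094,.12)):
    k=sub&(P[...,2]>z0)&(P[...,2]<z1); p=P[k]; v,u=np.nonzero(k)
    if k.sum()>5: print(z0,k.sum(),u.min(),u.max(),v.min(),v.max(),p.mean(0).round(4),rect(p[:,:2]))
E
```

```text
0.04 778 290 356 143 207 [0.485  0.323  0.0436] (array([490.7, 321.8]), array([71.1, 71.2]), 76.0)
0.08 55 310 337 170 196 [0.4824 0.3237 0.0857] (array([490.9, 321.6]), array([24. , 24.3]), 82.3)
0.0885 580 310 337 172 198 [0.4903 0.3219 0.0915] (array([490.8, 321.7]), array([24. , 24.1]), 82.2)
0.094 21 315 332 178 193 [0.4912 0.3197 0.0943] (array([491.4, 320.7]), array([14. , 15.1]), -78.5)
```

Scaled: 0.04 m / 0.4 = 0.1, 0.03 m / 0.4 = 0.075, -0.0623 rad / 4 = -0.0156.

Call:
shift_gripper:
  segments: "0.09 -0.0038 0.0025 0 -0.0156\n0.09 0 0 0.05 -0.0156\n0.09 0 0 0.1 0\n0.09 0 0 0.1 0\n0.09 0 0 0.1 0\n0.09 0 0 0.075 0\n0.09 0 0 0.025 0\n0.09 0 0 0 0\n0.09 0 0 0 0\n0.09 0 0 0 0\n0.09 0 0 0 0"

```text
t: 20.15
tool_pos: [0.4916, 0.3234, 0.082]
orientation: [0.212, 3.132, 0.003]
force: [-0.1, -0.6, -0.0]
opening: 0.09
gripper_force: 0.0
```

```bash
python3 - <<'E'
from h import *
go([.4908,.3217,.0635],82.2)
E
```

```text
tool y at 82.27 z axis [ 0.003   0.0016 -1.    ] q6 -0.94 pos [0.4916 0.3234 0.082 ] F [-0.1 -0.6 -0. ]
shift mm [ 0.6 -1.9 18.5] turn rad 0.0012
```

Call:
shift_gripper:
  segments: "0.09 0 -0.0025 0.025 0\n0.09 0 0 0.015 0\n0.09 0 0 0 0\n0.09 0 0 0 0\n0.09 0 0 0 0\n0.09 0 0 0 0"

```text
t: 20.75
tool_pos: [0.4903, 0.322, 0.0641]
orientation: [0.211, 3.134, 0.0]
force: [-0.0, -0.6, 0.8]
opening: 0.0902
gripper_force: 0.0
```

```bash
python3 - <<'E'
from h import *
go([.4908,.3217,.0635],82.2)
E
```

```text
tool y at 82.28 z axis [ 4.e-04  2.e-04 -1.e+00] q6 -0.94 pos [0.4903 0.322  0.0641] F [-0.  -0.6  0.8]
shift mm [-0.5 -0.2  0.6] turn rad 0.0014
```

Scaled: -0.01 m / 0.4 = -0.025, -0.004 m / 0.4 = -0.01.

Call:
shift_gripper:
  segments: "0.015 -0.0008 0 0 0\n0.015 0 0 0 0\n0.015 0 0 0 0\n0.015 0 0 0 0\n0.015 0 0 0 0\n0.015 0 0 0 0\n0.015 0 0 0 0\n0.015 0 0 -0.01 0\n0.015 0 0 -0.025 0\n0.015 0 0 -0.025 0\n0.015 0 0 0 0\n0.015 0 0 0 0\n0.015 0 0 0 0"
  force: 12

```text
t: 22.05
tool_pos: [0.4902, 0.3217, 0.0875]
orientation: [-0.211, -3.134, 0.0]
force: [0.8, 0.8, -2.7]
opening: 0.0239
gripper_force: 12.0
```

```bash
python3 - <<'E'
from h import *
go([.4908,.3217,.0875],82.2)
E
```

```text
tool y at 82.28 z axis [-4.e-04 -2.e-04 -1.e+00] q6 -0.94 pos [0.4902 0.3217 0.0875] F [ 0.8  0.8 -2.7]
shift mm [-0.6  0.1  0. ] turn rad 0.0014
```

Scaled: -0.004 m / 0.4 = -0.01, -0.0035 m / 0.4 = -0.0088.

Call:
shift_gripper:
  segments: "0.015 -0.01 0 0 0\n0.015 -0.01 0 0.0005 0\n0.015 -0.01 0 0.0015 0\n0.015 -0.01 0 0.0025 0\n0.015 -0.01 0 0.003 0\n0.015 -0.0088 0 0.0025 0\n0.015 0 0 0 0\n0.015 0 0 0 0\n0.015 0 0 0 0"

```text
t: 22.95
tool_pos: [0.514, 0.3186, 0.0838]
orientation: [0.212, 3.134, 0.0]
force: [-0.1, 0.1, -2.2]
opening: 0.0239
gripper_force: 12.0
```

```bash
cat > tilt.py <<'E'
from h import *
import sys
go([.4908,.3217,.0875],82.2)
c=read_camera("side"); np.savez("sd"+sys.argv[1]+".npz",**c); P=cloud(c); s=sensors.read_state(); R=Ro.from_rotvec(s["orientation"]).as_matrix()
L=(P-s["tool_pos"])@R; near=(np.abs(L)<.06).all(-1)
h=cv2.cvtColor(c["image"],cv2.COLOR_RGB2HSV)
k=((h[...,0]<8)|(h[...,0]>172))&(h[...,1]>120)&(h[...,2]>50)&near; v,u=np.nonzero(k); print("red px",k.sum())
if k.sum(): 
    w=c["image"][max(v.min()-50,0):v.max()+50,max(u.min()-60,0):u.max()+60]; cv2.imwrite("pics/t"+sys.argv[1]+".png",cv2.resize(w[:,:,::-1],None,fx=5,fy=5,interpolation=cv2.INTER_CUBIC)[:600,:800])
E
python3 tilt.py 1
```

```text
tool y at 82.28 z axis [ 7.e-04  0.e+00 -1.e+00] q6 -0.97 pos [0.514  0.3186 0.0838] F [-0.1  0.1 -2.2]
shift mm [23.4 -0.  -3.7] turn rad 0.0013
red px 182
```

View pics/t1.png

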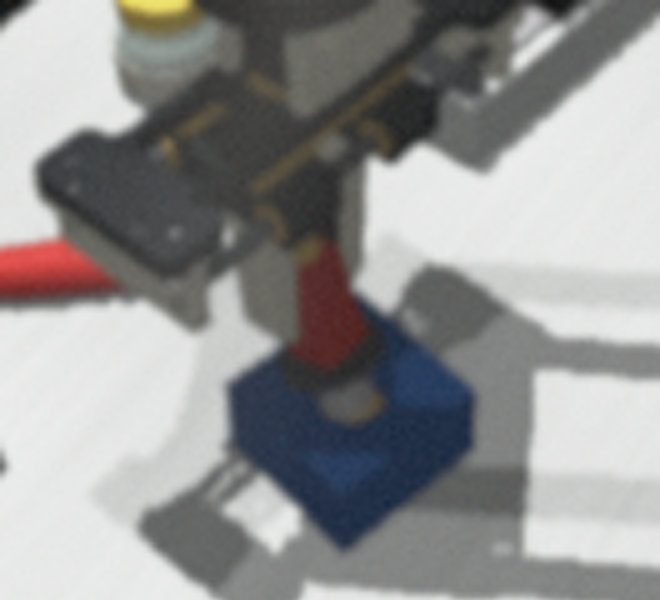

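The side crop shows the coupler leaning in the pads, nose in the hole at about (350,400) and grip at (330,300), as planned. Lock it with a hard grip, lift, and measure the lean from the red face's depth.

Scaled: -0.04 m / 0.4 = -0.1, -0.03 m / 0.4 = -0.075.

Call:
shift_gripper:
  segments: "0.015 0 0 0 0\n0.015 0 0 0 0\n0.015 0 0 -0.025 0\n0.015 0 0 -0.075 0\n0.015 0 0 -0.1 0\n0.015 0 0 -0.075 0\n0.015 0 0 0 0\n0.015 0 0 0 0\n0.015 0 0 0 0\n0.015 0 0 0 0"
  force: 60

```text
t: 24.0
tool_pos: [0.5125, 0.318, 0.1914]
orientation: [-0.211, -3.131, 0.003]
force: [-0.4, 0.2, -2.7]
opening: 0.0237
gripper_force: 60.0
```

```bash
cat > lean.py <<'E'
from h import *
import sys
for n in ("side","scene"):
    c=read_camera(n); P=cloud(c); s=sensors.read_state(); R=Ro.from_rotvec(s["orientation"]).as_matrix()
    L=(P-s["tool_pos"])@R*1e3; near=(abs(L[...,0])<35)&(abs(L[...,1])<12)&(L[...,2]>-35)&(L[...,2]<75)
    h=cv2.cvtColor(c["image"],cv2.COLOR_RGB2HSV)
    red=((h[...,0]<10)|(h[...,0]>170))&(h[...,1]>110)&(h[...,2]>40)&near
    red=cv2.erode(red.astype(np.uint8),np.ones((2,2)))>0
    p=L[red]; 
    for _ in range(3):
        q=p-np.median(p,0); nrm=np.linalg.svd(q-q.mean(0))[2][2]; d=abs((q-q.mean(0))@nrm); p=p[d<max(1.0,2*d.std())]
    nrm*=np.sign(nrm[0]); print(n,"face px",len(p),"centre",p.mean(0).round(1),"normal",nrm.round(3),"lean deg",np.degrees(np.arctan2(nrm[2],nrm[0])).round(1),"rms",d.std().round(2))
    k=near&(L[...,2]>20); o=L[k]; print("  below tips:",len(o), np.percentile(o,[2,50,98],axis=0).round(1).tolist() if len(o) else "")
go([.66,.023,.2],82.2)
E
python3 lean.py
```

```text
side face px 0 centre [nan nan nan] normal [0. 0. 0.] lean deg 0.0 rms nan
  below tips: 273 [[2.3, -10.3, 20.6], [26.9, 6.2, 39.3], [34.1, 11.5, 63.2]]
scene face px 18 centre [-7.2  1.2 13.6] normal [ 0.904  0.103 -0.415] lean deg -24.6 rms 0.56
  below tips: 97 [[-8.6, -11.6, 22.2], [8.1, -6.1, 39.8], [27.5, 10.8, 70.9]]
tool y at 82.28 z axis [-0.0026 -0.0013 -1.    ] q6 -0.97 pos [0.5129 0.3182 0.192 ] F [-0.6  0.4 -2.4]
shift mm [-185.4 -272.8   -8. ] turn rad 0.0014
  return _methods._mean(a, axis=axis, dtype=dtype,
  ret = um.true_divide(
lean.py:11: RuntimeWarning: Mean of empty slice.
  q=p-np.median(p,0); nrm=np.linalg.svd(q-q.mean(0))[2][2]; d=abs((q-q.mean(0))@nrm); p=p[d<max(1.0,2*d.std())]
  ret = _var(a, axis=axis, dtype=dtype, out=out, ddof=ddof,
  arrmean = um.true_divide(arrmean, div, out=arrmean,
  ret = ret.dtype.type(ret / rcount)
lean.py:12: RuntimeWarning: Mean of empty slice.
  nrm*=np.sign(nrm[0]); print(n,"face px",len(p),"centre",p.mean(0).round(1),"normal",nrm.round(3),"lean deg",np.degrees(np.arctan2(nrm[2],nrm[0])).round(1),"rms",d.std().round(2))
```

```bash
cat > lw.py <<'E'
from h import *
c=read_camera("wrist"); P=cloud(c); s=sensors.read_state(); R=Ro.from_rotvec(s["orientation"]).as_matrix()
L=(P-s["tool_pos"])@R*1e3; near=(L[...,0]>-40)&(L[...,0]<60)&(abs(L[...,1])<26)&(L[...,2]>-40)&(L[...,2]<80)
np.savez("lw.npz",L=L,**c)
h=cv2.cvtColor(c["image"],cv2.COLOR_RGB2HSV)
red=((h[...,0]<10)|(h[...,0]>170))&(h[...,1]>110)&(h[...,2]>30)&near
p=L[red]; print("red",len(p),np.percentile(p,[2,50,98],axis=0).round(1).tolist() if len(p) else "")
o=L[near&~red]; print("other",len(o))
for z in range(-40,80,6):
    for nm,k in(("red",red),("oth",near&~red)):
        q=L[k&(L[...,2]>=z)&(L[...,2]<z+6)]
        if len(q)>8: print(z,nm,len(q),"x",np.percentile(q[:,0],[3,50,97]).round(1),"y",np.percentile(q[:,1],[3,50,97]).round(1))
E
python3 lw.py
```

```text
red 3629 [[-2.6, -12.1, -18.7], [13.4, -0.6, -6.3], [23.1, 10.9, 21.5]]
other 5924
-40 oth 333 x [6.9 9.2 9.9] y [-19.2 -12.1  18.5]
-34 oth 365 x [5.5 9.3 9.9] y [-20.5  11.3  19.8]
-28 oth 381 x [1.7 9.3 9.9] y [-21.4  11.4  20.6]
-22 red 808 x [ 1.6  7.7 10.4] y [-11.7  -0.6  10.6]
-22 oth 1119 x [-4.1  2.9  9.7] y [-20.7  -0.1  20.2]
-16 red 704 x [-5.3 10.7 12.4] y [-12.   -0.6  11. ]
-16 oth 346 x [-4.8  9.3  9.8] y [-24.1   0.7  23.7]
-10 red 477 x [11.5 13.2 14.6] y [-11.7  -0.6  10.7]
-10 oth 299 x [7.9 9.4 9.9] y [-25.3  12.7  25.1]
-4 red 421 x [13.8 15.3 16.5] y [-11.6  -0.6  10.6]
-4 oth 275 x [8.  9.4 9.9] y [-24.8  12.4  24.6]
2 red 398 x [15.9 17.3 18.6] y [-11.6  -0.6  10.5]
2 oth 208 x [8.1 9.4 9.8] y [-24.7  12.5  23.9]
8 red 353 x [18.1 19.5 20.7] y [-11.4  -0.6  10.6]
8 oth 112 x [8.1 9.5 9.8] y [-20.8 -13.7  19.8]
14 red 317 x [20.2 21.5 22.9] y [-11.6  -0.1  10.3]
20 red 143 x [21.8 23.  23.6] y [-11.6  -1.1  10.3]
20 oth 1294 x [20.4 27.4 34.1] y [-17.3  -0.6  16.4]
26 oth 801 x [ 4.3 14.  32.1] y [-21.    4.7  20.1]
32 oth 10 x [3.1 3.7 6.4] y [-20.5 -15.3  17.3]
44 oth 15 x [30.6 31.2 31.8] y [-4.6 -0.7  4.2]
50 oth 312 x [28.8 32.5 36.2] y [-10.5  -0.4   9.7]
56 oth 47 x [26.7 29.9 35.8] y [-13.1   0.6  12.4]
```

Wrist depth gives a clean lean of about 19.0° (red face slope 0.346), which is 3° short of 22°. I'll return to the hole and push about 3 mm further.

Scaled: 0.03 m / 0.4 = 0.075, 0.02 m / 0.4 = 0.05.

Call:
shift_gripper:
  segments: "0.015 0.0038 0 0 0\n0.015 0 0 0.075 0\n0.015 0 0 0.075 0\n0.015 0 0 0.05 0\n0.015 0 0 0 0\n0.015 0 0 0.025 0\n0.015 0 0 0.025 0\n0.015 0 0 0.025 0\n0.015 0 0 0 0\n0.015 0 0 0 0\n0.015 0 0 0 0"

```text
t: 25.25
tool_pos: [0.5125, 0.319, 0.0845]
orientation: [0.211, 3.134, 0.001]
force: [0.4, 0.6, -2.1]
opening: 0.0237
gripper_force: 60.0
```

```bash
python3 - <<'E'
from h import *
go([.514,.3186,.0838],82.28)
E
```

```text
tool y at 82.28 z axis [ 7.e-04  4.e-04 -1.e+00] q6 -0.96 pos [0.5125 0.319  0.0845] F [ 0.4  0.6 -2.1]
shift mm [-1.5 -0.2  0.7] turn rad 0.0
```

Call:
shift_gripper:
  segments: "0.015 0 0 0 0\n0.015 -0.0038 0 0 0\n0.015 -0.004 0 0 0\n0.015 -0.004 0 0 0\n0.015 0 0 0 0\n0.015 0 0 0 0\n0.015 0 0 0 0"
  force: 12

```text
t: 25.95
tool_pos: [0.5166, 0.3183, 0.0838]
orientation: [-0.211, -3.134, 0.0]
force: [-4.6, 0.6, -1.4]
opening: 0.0238
gripper_force: 12.0
```

```bash
python3 - <<'E'
from h import *
go([.514,.3186,.0838],82.28)
E
```

```text
tool y at 82.28 z axis [-4.e-04  0.e+00 -1.e+00] q6 -0.97 pos [0.5166 0.3183 0.0838] F [-4.6  0.6 -1.4]
shift mm [ 2.6 -0.  -0. ] turn rad 0.0
```

Scaled: -0.04 m / 0.4 = -0.1, -0.03 m / 0.4 = -0.075.

Call:
shift_gripper:
  segments: "0.015 0 0 0 0\n0.015 0 0 0 0\n0.015 0 0 -0.025 0\n0.015 0 0 -0.075 0\n0.015 0 0 -0.1 0\n0.015 0 0 -0.1 0\n0.015 0 0 -0.1 0\n0.015 0 0 0 0\n0.015 0 0 0 0"
  force: 60

```text
t: 26.85
tool_pos: [0.5182, 0.3184, 0.2462]
orientation: [0.212, 3.13, 0.003]
force: [-0.4, 0.1, -3.6]
opening: 0.0237
gripper_force: 60.0
```

```bash
cat > lf.py <<'E'
import subprocess
from h import *
exec(open("lw.py").read().split("for z in")[0])
p=L[red&(L[...,2]>-14)&(L[...,2]<18)]
a,b=np.polyfit(p[:,2],p[:,0],1); p=p[abs(p[:,0]-a*p[:,2]-b)<1.5]; a,b=np.polyfit(p[:,2],p[:,0],1); th=np.arctan(a)
print("lean",np.degrees(th).round(2),"axis x at z=-5:",(b-5*a-12/np.cos(th)).round(2))
k=near&(L[...,2]>44)&(L[...,2]<66)&(L[...,0]>10); q=L[k]
ax=np.array([np.sin(th),0,np.cos(th)]); g=np.array([b-5*a-12/np.cos(th),0,-5.])
al=(q-g)@ax; print("nose: along",np.percentile(al,[1,50,99]).round(1),"y",np.percentile(q[:,1],[1,50,99]).round(1))
m=red&(L[...,2]<-12); t=L[m]; print("grip top along",np.percentile((t-g)@ax,[1,5]).round(1)); f=near&~red&(L[...,2]>19)&(L[...,2]<30)&(L[...,0]>15); print("flange top along",np.percentile((L[f]-g)@ax,[5,50,95]).round(1))
go([.66,.023,.2],82.2)
E
python3 lf.py
```

```text
red 3761 [[-3.7, -11.4, -21.6], [12.6, 0.2, -9.0], [23.0, 11.7, 18.3]]
other 5860
lean 20.67 axis x at z=-5: 1.37
nose: along [56.9 63.  71.6] y [-12.1   0.2  12.9]
grip top along [-14.4 -13.9]
flange top along [31.9 32.8 36.8]
tool y at 82.26 z axis [ 9.e-04 -1.e-04 -1.e+00] q6 -0.97 pos [0.5172 0.3179 0.2439] F [-1.  -0.7 -2.8]
shift mm [-181.2 -273.    44. ] turn rad 0.001
```

Scaled: -0.0272 m / 0.4 = -0.068, -0.0213 m / 0.4 = -0.0533.

Call:
shift_gripper:
  segments: "0.015 -0.0283 -0.0355 0 0\n0.015 -0.0533 -0.068 0 0\n0.015 -0.0533 -0.068 0 0\n0.015 -0.0533 -0.068 0.01 0\n0.015 -0.0533 -0.068 0.0138 0\n0.015 -0.0533 -0.068 0.0138 0\n0.015 -0.0533 -0.068 0.0138 0\n0.015 -0.0533 -0.068 0.0138 0\n0.015 -0.0533 -0.068 0.015 0\n0.015 -0.0533 -0.068 0.015 0\n0.015 -0.025 -0.0325 0.015 0\n0.015 0 0 0 0\n0.015 0 0 0 0\n0.015 0 0 0 0\n0.015 0 0 0 0"

```text
t: 28.4
tool_pos: [0.6912, 0.0213, 0.2003]
orientation: [0.209, 3.134, 0.0]
force: [-0.1, -0.9, -2.0]
opening: 0.024
gripper_force: 60.0
```

```bash
python3 lf.py; python3 - <<'E'
from h import *
go([.692,.0195,.144],82.23)
c=dict(np.load("lw.npz")); P=cloud(c)
m=((P[...,2]>.0715)&(P[...,2]<.0785)).astype(np.uint8)*255; m[240:]=0
for b,s,ce in blobs(m,60): print(s,rect(P[b][:,:2]))
m=((P[...,2]>.096)&(P[...,2]<.105)).astype(np.uint8)*255; m[240:]=0
for b,s,ce in blobs(m,60): print("pl",s,rect(P[b][:,:2]))
E
```

```text
red 3744 [[-2.6, -11.8, -19.1], [13.7, -0.4, -6.5], [24.2, 11.1, 20.6]]
other 6015
lean 21.37 axis x at z=-5: 1.35
nose: along [59.4 65.7 74.3] y [-12.8  -0.1  12.2]
grip top along [-11.6 -11.2]
flange top along [34.5 35.5 39.4]
tool y at 82.36 z axis [ 6.e-04  1.e-04 -1.e+00] q6 -1.48 pos [0.6912 0.0212 0.2004] F [-1.1  0.4 -2.7]
shift mm [31.2 -2.4  0.4] turn rad 0.0028
tool y at 82.36 z axis [ 6.e-04  1.e-04 -1.e+00] q6 -1.48 pos [0.6912 0.0212 0.2004] F [-1.1  0.4 -2.7]
shift mm [-0.9 -1.6 56.4] turn rad 0.0023
[ 157    0   27   81 1585] (array([558.6, -76.4]), array([14.7, 55.9]), 81.7)
[ 458    0   27   81 1599] (array([588.6, 147. ]), array([14.5, 56.3]), 82.4)
[272  47 122   2 195] (array([579.8,  43.2]), array([ 0.5, 90.6]), -7.8)
pl [ 238    0  166   43 7005] (array([566.2,  36.4]), array([ 25.8, 110.1]), -7.7)
```

Scaled: 0.02 m / 0.4 = 0.05, 0.016 m / 0.4 = 0.04, 0.002 rad / 4 = 0.0005.

Call:
shift_gripper:
  segments: "0.015 -0.0063 -0.004 0.025 0.0005\n0.015 0 0 0.05 0\n0.015 0 0 0.04 0\n0.015 0 0 0.02 0\n0.015 0 0 0 0\n0.015 0 0 0 0\n0.015 0 0 0 0\n0.015 0 0 0 0"

```text
t: 29.25
tool_pos: [0.6943, 0.018, 0.1471]
orientation: [0.215, 3.132, 0.0]
force: [-0.6, 0.6, -2.4]
opening: 0.0238
gripper_force: 60.0
```

```bash
python3 - <<'E'
from h import *
go([.6936,.0193,.1464],82.23); go([.681,.0211,.1149],82.23)
c=read_camera("wrist");P=cloud(c);s=sensors.read_state();R=Ro.from_rotvec(s["orientation"]).as_matrix();L=(P-s["tool_pos"])@R*1e3
h=cv2.cvtColor(c["image"],cv2.COLOR_RGB2HSV)
for nm,lo,hi in(("orange",(4,150,60),(16,255,255)),("brass",(17,80,50),(30,255,255))):
    k=(cv2.inRange(h,lo,hi)>0)&(abs(L[...,1])<40)&(L[...,2]>55)&(L[...,2]<110)
    v,u=np.nonzero(k)
    for b,st,ce in blobs(k.astype(np.uint8)*255,6): print(nm,st,np.nanmedian(L[b],0).round(1),"world",np.nanmedian(P[b],0).round(4))
E
```

```text
tool y at 82.16 z axis [ 1.9e-03 -1.0e-04 -1.0e+00] q6 -1.48 pos [0.6943 0.018  0.1471] F [-0.6  0.6 -2.4]
shift mm [0.9 1.1 0.7] turn rad -0.0013
tool y at 82.16 z axis [ 1.9e-03 -1.0e-04 -1.0e+00] q6 -1.48 pos [0.6943 0.018  0.1471] F [-0.6  0.6 -2.4]
shift mm [13.7  1.2 32.2] turn rad -0.0013
orange [309 134  30  28 424] [45.1  0.9 87.9] world [0.6497 0.0255 0.059 ]
brass [317 143  14  18 197] [40.6  0.8 81.4] world [0.6542 0.0242 0.0655]
brass [296 148  13  13 105] [ 38.1 -13.4  81.5] world [0.6546 0.0098 0.0654]
brass [339 149  13  12 102] [38.1 14.6 81.4] world [0.6589 0.038  0.0655]
brass [302 168   4  10  22] [ 30.2 -12.1  56. ] world [0.6627 0.0102 0.0909]
brass [340 171   4   7  11] [30.2 11.8 55.6] world [0.666  0.0337 0.0913]
```

Scaled: 0.0037 m / 0.4 = 0.0093, 0.0015 m / 0.4 = 0.0038.

Call:
shift_gripper:
  segments: "0.015 0.0015 0.0025 0 0\n0.015 0 0 0 0\n0.015 0.0038 0 0.0093 0\n0.015 0.0038 0 0.0093 0\n0.015 0 0 0 0\n0.015 0 0 0 0\n0.015 0 0 0 0"

```text
t: 30.0
tool_pos: [0.6902, 0.0196, 0.1385]
orientation: [0.215, 3.134, -0.0]
force: [-0.6, 0.7, -2.2]
opening: 0.0237
gripper_force: 60.0
```

```bash
python3 - <<'E'
from h import *
go([.681,.0211,.1149],82.23)
E
```

```text
tool y at 82.16 z axis [ 0. -0. -1.] q6 -1.48 pos [0.6902 0.0196 0.1385] F [-0.6  0.7 -2.2]
shift mm [ 9.4  0.2 23.6] turn rad -0.0012
```

Call:
shift_gripper:
  segments: "0.015 0.0038 0 0.0093 0\n0.015 0.0038 0 0.0093 0\n0.015 0.0038 0 0.0093 0\n0.015 0 0 0 0\n0.015 0 0 0 0\n0.015 0 0 0 0"

```text
t: 30.6
tool_pos: [0.6858, 0.0202, 0.1275]
orientation: [0.215, 3.134, 0.0]
force: [0.8, 0.3, -2.1]
opening: 0.0233
gripper_force: 60.0
```

```bash
python3 - <<'E'
from h import *
go([.681,.0211,.1149],82.23); print(sensors.read_state()["wrist_torque"])
E
```

```text
tool y at 82.16 z axis [ 0.  0. -1.] q6 -1.48 pos [0.6858 0.0202 0.1275] F [ 0.8  0.3 -2.1]
shift mm [ 4.9  0.2 12.6] turn rad -0.0011
[ 0.02143893 -0.15205342  0.01880213]
```

No contact yet and the line is good. Now press, watching the force.

Scaled: 0.0037 m / 0.4 = 0.0093, 0.0015 m / 0.4 = 0.0038.

Call:
shift_gripper:
  segments: "0.015 0.0038 0.0003 0.0093 0\n0.015 0 0 0 0\n0.015 0 0 0 0"

```text
t: 30.9
tool_pos: [0.6847, 0.0204, 0.1242]
orientation: [0.215, 3.133, -0.0]
force: [1.7, -0.0, -0.8]
opening: 0.0234
gripper_force: 60.0
```

Call:
shift_gripper:
  segments: "0.015 0.0019 0 0.0046 0\n0.015 0 0 0 0\n0.015 0 0 0 0"

```text
t: 31.2
tool_pos: [0.6844, 0.0205, 0.1232]
orientation: [0.215, 3.132, 0.0]
force: [1.1, 0.0, 5.3]
opening: 0.0241
gripper_force: 60.0
```

Call:
shift_gripper:
  segments: "0.015 0.0019 0 0.0046 0\n0.015 0 0 0 0\n0.015 0 0 0 0"

```text
t: 31.5
tool_pos: [0.6838, 0.0206, 0.1214]
orientation: [0.215, 3.132, -0.0]
force: [1.3, -1.1, 5.7]
opening: 0.0238
gripper_force: 60.0
```

Call:
shift_gripper:
  segments: "0.015 0.0019 0 0.0046 0\n0.015 0 0 0 0\n0.015 0 0 0 0"

```text
t: 31.8
tool_pos: [0.6826, 0.0208, 0.1186]
orientation: [0.215, 3.133, 0.0]
force: [2.4, -0.1, 2.4]
opening: 0.0235
gripper_force: 60.0
```

```bash
python3 - <<'E'
from h import *
go([.681,.0211,.1149],82.23); print(sensors.read_state()["wrist_torque"])
E
```

```text
tool y at 82.16 z axis [ 0.0013 -0.     -1.    ] q6 -1.48 pos [0.6826 0.0208 0.1186] F [ 2.4 -0.1  2.4]
shift mm [1.6 0.1 3.7] turn rad -0.0012
[-0.01359235 -0.54889028  0.00302863]
```

The push peaked at about 8 N net and then fell to about 5 N, so the catches have snapped. Continue to the stop.

Scaled: 0.00185 m / 0.4 = 0.0046, 0.00075 m / 0.4 = 0.0019.

Call:
shift_gripper:
  segments: "0.015 0.0019 0 0.0046 0\n0.015 0 0 0 0\n0.015 0 0 0 0"

```text
t: 32.1
tool_pos: [0.6815, 0.0209, 0.1161]
orientation: [0.215, 3.134, 0.0]
force: [3.5, -0.6, 1.5]
opening: 0.0235
gripper_force: 60.0
```

Call:
shift_gripper:
  segments: "0.015 0.001 0 0.0023 0\n0.015 0 0 0 0\n0.015 0 0 0 0"

```text
t: 32.4
tool_pos: [0.6813, 0.0209, 0.1157]
orientation: [0.215, 3.133, 0.0]
force: [4.7, -0.7, 3.8]
opening: 0.0235
gripper_force: 60.0
```

Call:
shift_gripper:
  segments: "0.015 0.001 0 0.0023 0\n0.015 0 0 0 0\n0.015 0 0 0 0"

```text
t: 32.7
tool_pos: [0.6813, 0.0209, 0.1157]
orientation: [0.215, 3.132, -0.0]
force: [4.1, -0.7, 7.4]
opening: 0.024
gripper_force: 60.0
```

```bash
python3 lf.py
```

```text
red 3749 [[-2.8, -11.9, -19.2], [13.6, -0.4, -6.8], [24.0, 11.1, 20.4]]
other 8319
lean 21.11 axis x at z=-5: 1.44
nose: along [57.1 63.2 79.8] y [-25.7   0.1  25.6]
grip top along [-11.8 -11.4]
flange top along [34.3 35.3 39.1]
tool y at 82.16 z axis [ 2.2e-03 -1.0e-04 -1.0e+00] q6 -1.48 pos [0.6814 0.0209 0.1157] F [ 5.  -0.3  7.6]
shift mm [ 21.3  -0.9 -84.3] turn rad -0.0007
```

Scaled: 0.0009 m / 0.4 = 0.0023, 0.0007 m / 0.4 = 0.0018.

Call:
shift_gripper:
  segments: "0.015 0.001 0 0.0023 0\n0.015 0 0 0 0\n0.015 0.0005 0 0.0018 0\n0.015 0 0 0 0\n0.015 0 0 0 0\n0.015 0 0 0 0\n0.015 0 0 0 0"

```text
t: 33.45
tool_pos: [0.6815, 0.0209, 0.1156]
orientation: [0.215, 3.13, -0.0]
force: [2.6, -1.7, 13.4]
opening: 0.0237
gripper_force: 60.0
```

```bash
python3 lf.py; python3 - <<'E'
from h import *
L=np.load("lw.npz")["L"]; c=dict(np.load("lw.npz")); h=cv2.cvtColor(c["image"],cv2.COLOR_RGB2HSV)
k=(cv2.inRange(h,(4,150,60),(16,255,255))>0)&(abs(L[...,1])<20)&(L[...,2]>40); q=L[k]; print("orange",len(q),np.nanmedian(q,0))
ax=np.array([np.sin(np.radians(22)),0,np.cos(np.radians(22))]); print("along from grasp",np.nanpercentile((q-[1.4,0,-5])@ax,[5,50]))
E
```

```text
red 3767 [[-2.8, -11.9, -19.2], [13.7, -0.4, -6.8], [24.1, 11.1, 20.6]]
other 8336
lean 21.29 axis x at z=-5: 1.42
nose: along [57.1 63.3 79.8] y [-25.7   0.1  25.6]
grip top along [-11.9 -11.4]
flange top along [34.3 35.2 39.1]
tool y at 82.16 z axis [ 3.9e-03 -3.0e-04 -1.0e+00] q6 -1.48 pos [0.6815 0.0209 0.1156] F [ 3.4 -1.6 12.7]
shift mm [ 21.2  -0.8 -84.5] turn rad -0.0007
orange 207 [38.96109782 -0.50413141 63.35518087]
along from grasp [74.46829099 77.55083087]
```

The tool has stalled at the stop after about 8.6 mm along the stem since contact. The push is about 15 N, the collar sits against the mouth, and the lean matches. Handing in.

```bash
python3 -c "
from plant import robot
print(robot.close_job())"
```

```text
the job is handed in; nothing more can be done
None
```

The job is handed in at about 33 s of robot time: the purple tray is flush on the pile (within about 0.2 mm) and released, and the coupler is still gripped and pressed on the nipple at about 15 N with the collar at its stop; it leans about 21° against the nipple's 22°, and the verdict was not shown.

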